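# Load the packing tray in reverse order

## Robot

A 6-joint arm with a two-finger parallel gripper is mounted at the origin on the work surface. World frame = base frame: x ahead of the robot, y to its left, z up, the work surface at z = 0. Lengths are in mm, angles in rad, forces in N, time in s.
With the tool pointing down it reaches from about 300 to 775 mm from the base axis. Payload 14.6 kg.
Tool frame: the origin (TCP) lies midway between the tips of the shut fingers; the grasp point (between the pads) lies 19 mm behind it; y points along the fingers, x is the direction in which the jaws open and shut, and the axes are right-handed (so a half turn about y gives the same grasp; the last joint's range is limited). The gripper opens to 94 mm and grips with 3 to 60 N. Pads are 16 mm wide; open, the fingers measure 119 mm over their backs; the gripper's body (75 mm by 177 mm) begins 78 mm behind the grasp point.
Start: joints at [1.083, 0.3, 1.521, -0, 1.321, -0.067], TCP at [224.666, 502.01, 205.446] pointing down, gripper open.
Joint ranges: [-3.03, 3.03], [-0.79, 2.21], [0.23, 2.52], [-1.04, 4.18], [0, 3.07], [-2.55, 2.55]. Speed limits (rad/s): [2.22, 2.22, 2.57, 3.14, 3.14, 3.14].

## Interface

Orientations are given as [roll, pitch, yaw] about the fixed x, y, z axes, in that order (R = Rz(yaw) Ry(pitch) Rx(roll)).
In Python, from cell import manip gives the robot as it stands.
- The arm moves only by the tool servo_tool, never from a script. Its argument "commands" is a list of rows, each an object with "dp": the shift along the tool's x, y, z in mm, a list of three; "turn": the turn, a rotation vector about the tool's x, y, z in degrees, a list of three. A call has 1 to 5 rows; each row is the pose to reach, as a shift and turn from the pose measured when the call began, along the tool's axes at that moment; what a row does not reach only later rows make up. A row lasts 1/12 s, in which the tool goes at most 41.7 mm and 7.16 degrees, less where a joint would pass 70% of its speed; a pose out of reach is approached as far as the arm can. A call with a gripper value outside its range is refused whole. "grip" is the gripper command: -1 is fully open, 1 is shut, values between are in proportion, set as the call begins (left out, the last holds). The fingers move at their own pace and stop on an object; "force" is the grip in N (left out, the last holds). Time passes only in rows, so rows that repeat a pose let the fingers close. It gives the time, the measured TCP pose, the force and the opening at its end, in the units of the state.
- manip.read_state(): the state, without advancing time (a new reading comes with each control period).
- manip.camera(name): name is "scene" or "top" or "wrist"; returns a dict with "img" (420x560x3 uint8, red, green, blue), "depth" (420x560 float32, mm along the optical axis (not along the pixel's ray), 0 where there is no reading), "K" (3x3 intrinsics, pixels), "R" (3x3) and "t" (3): a world point X has camera coordinates R X + t; the wrist camera has in their place "hand_eye" (4x4, takes a point from camera to tool coordinates, whose origin is the TCP and whose axes are the tool frame's). Camera axes: x right, y down, z forward; pixel columns grow to the right and rows downward; lengths in mm; the calibration is good to about 2 mm. A picture is of the moment at which its call begins: read the wrist's pose just before it.
- manip.sign_off(): hands the job in, once; it reports no verdict.
The state is a dict: "clock": time; "joints": joint angles; "qd": joint speeds; "effort": joint torques, N m; "eef_pos": TCP position; "eef_rot": TCP orientation; "wrist_force": force on the tool from outside, world axes, zero at the start; "moment": the same for the moment, N m; "finger_gap": finger opening in mm.
Only numpy, scipy, OpenCV 4.12 (cv2) and the standard library are available. Lean on these libraries where they do the work, as an engineer would, in place of code of your own. Each camera call takes 0.05 s, during which the arm holds its last target.

## Task

Move the four canisters from the wooden storage rack into the grey packing tray, one to a pocket, in reverse order: the canister that stands nearest the rack's red end goes into the pocket farthest from the tray's red end, the next one into the next pocket, and so on, so that the last one is nearest the tray's red end. Keep the canisters upright, let them all stand freely on the pocket floors, and leave the tape, the carton and the cup alone.

Things in the scene. Friction and masses are not known exactly. Their poses are not given: they have to be found in the camera images.
- can_blue: closed canister, round, 36 mm diameter, 80 mm tall, about 90 g, grey with a blue cap (top 20 mm, same diameter as the body) and blue band; loose, upright. Origin: centre of its underside; z up along its axis; its yaw means nothing.
- can_green: closed canister, round, 36 mm diameter, 80 mm tall, about 90 g, grey with a green cap (top 20 mm, same diameter as the body) and green band; loose, upright. Origin: centre of its underside; z up along its axis; its yaw means nothing.
- can_yellow: closed canister, round, 36 mm diameter, 80 mm tall, about 90 g, grey with a yellow cap (top 20 mm, same diameter as the body) and yellow band; loose, upright. Origin: centre of its underside; z up along its axis; its yaw means nothing.
- can_white: closed canister, round, 36 mm diameter, 80 mm tall, about 90 g, grey with a white cap (top 20 mm, same diameter as the body) and white band; loose, upright. Origin: centre of its underside; z up along its axis; its yaw means nothing.
- seat_blue: blue plate, 96 (x) by 50 (y) by 4 mm, lips 10 mm high at its short ends, fixed on the 30 mm high wooden storage rack; the blue canister starts on it, centred within 5 mm. The four seats lie 62 mm apart in a row along their own y axis, in any order. Origin: centre of its underside, 30 mm above the table.
- seat_green: green plate, 96 (x) by 50 (y) by 4 mm, lips 10 mm high at its short ends, fixed on the 30 mm high wooden storage rack; the green canister starts on it, centred within 5 mm. The four seats lie 62 mm apart in a row along their own y axis, in any order. Origin: centre of its underside, 30 mm above the table.
- seat_yellow: yellow plate, 96 (x) by 50 (y) by 4 mm, lips 10 mm high at its short ends, fixed on the 30 mm high wooden storage rack; the yellow canister starts on it, centred within 5 mm. The four seats lie 62 mm apart in a row along their own y axis, in any order. Origin: centre of its underside, 30 mm above the table.
- seat_white: white plate, 96 (x) by 50 (y) by 4 mm, lips 10 mm high at its short ends, fixed on the 30 mm high wooden storage rack; the white canister starts on it, centred within 5 mm. The four seats lie 62 mm apart in a row along their own y axis, in any order. Origin: centre of its underside, 30 mm above the table.
- rack_red: red end block of the storage rack, 90 by 14 mm, 36 mm high, fixed at one end of the row of seats, 40 mm from the centre of the last seat; which end changes from start to start (a dark wooden block closes the other). Origin: centre of its underside.
- tray: grey tray fixed on the table, left or right of the rack, 78 (x) by 254 (y) mm, 26 mm high, floor 6 mm thick, walls 6 mm. Four open pockets in a row along its y, centres at y = -93, -31, 31, 93 mm, x = 0, each 66 (x) by 56 (y) mm inside. Its +y end is the red end (block 78 x 14 mm, 32 mm high, at y = 135 mm; the other end black). Origin: centre of underside.
- tape: roll of brown tape lying flat, 90 mm diameter, 48 mm high, beyond the racks; leave alone. Origin: centre of the underside.
- carton: small closed cardboard carton 70 by 100 mm, 60 mm high, beyond the racks; leave alone. Origin: centre of the underside.
- pencup: empty black plastic cup, 76 mm diameter, 95 mm high, beyond the racks; leave alone. Origin: centre of the underside.
Not all that is in view belongs to the job. Leave any pink look-alike of the rack_red alone.

How it is judged (in metres and radians):
At the end, for the whole second after the job is handed in: Each canister stands in its own pocket of the tray, in the reverse of its starting order counted from the red ends; within 15 mm of the pocket centre along the row and 18 mm across it, its underside within 4 mm of the pocket floor, within 0.1 rad of upright, released and at rest (((horizontal distance between seat_blue and rack_red between 0.025 and 0.055 m and y of can_blue in the frame of tray between -0.108 and -0.078 m) or (horizontal distance between seat_blue and rack_red between 0.087 and 0.117 m and y of can_blue in the frame of tray between -0.046 and -0.016 m) or (horizontal distance between seat_blue and rack_red between 0.149 and 0.179 m and y of can_blue in the frame of tray between 0.016 and 0.046 m) or (horizontal distance between seat_blue and rack_red between 0.211 and 0.241 m and y of can_blue in the frame of tray between 0.078 and 0.108 m)) and x of can_blue in the frame of tray between -0.018 and 0.018 m and z of can_blue in the frame of tray between 0.002 and 0.01 m and angle between each of can_blue, can_green, can_yellow, can_white's own z axis and vertical below 0.1 rad and linear speed of each of can_blue, can_green, can_yellow, can_white below 0.02 m/s and contact force between each of can_blue, can_green, can_yellow, can_white and the fingers below 0.1 N and ((horizontal distance between seat_green and rack_red between 0.025 and 0.055 m and y of can_green in the frame of tray between -0.108 and -0.078 m) or (horizontal distance between seat_green and rack_red between 0.087 and 0.117 m and y of can_green in the frame of tray between -0.046 and -0.016 m) or (horizontal distance between seat_green and rack_red between 0.149 and 0.179 m and y of can_green in the frame of tray between 0.016 and 0.046 m) or (horizontal distance between seat_green and rack_red between 0.211 and 0.241 m and y of can_green in the frame of tray between 0.078 and 0.108 m)) and x of can_green in the frame of tray between -0.018 and 0.018 m and z of can_green in the frame of tray between 0.002 and 0.01 m and ((horizontal distance between seat_yellow and rack_red between 0.025 and 0.055 m and y of can_yellow in the frame of tray between -0.108 and -0.078 m) or (horizontal distance between seat_yellow and rack_red between 0.087 and 0.117 m and y of can_yellow in the frame of tray between -0.046 and -0.016 m) or (horizontal distance between seat_yellow and rack_red between 0.149 and 0.179 m and y of can_yellow in the frame of tray between 0.016 and 0.046 m) or (horizontal distance between seat_yellow and rack_red between 0.211 and 0.241 m and y of can_yellow in the frame of tray between 0.078 and 0.108 m)) and x of can_yellow in the frame of tray between -0.018 and 0.018 m and z of can_yellow in the frame of tray between 0.002 and 0.01 m and ((horizontal distance between seat_white and rack_red between 0.025 and 0.055 m and y of can_white in the frame of tray between -0.108 and -0.078 m) or (horizontal distance between seat_white and rack_red between 0.087 and 0.117 m and y of can_white in the frame of tray between -0.046 and -0.016 m) or (horizontal distance between seat_white and rack_red between 0.149 and 0.179 m and y of can_white in the frame of tray between 0.016 and 0.046 m) or (horizontal distance between seat_white and rack_red between 0.211 and 0.241 m and y of can_white in the frame of tray between 0.078 and 0.108 m)) and x of can_white in the frame of tray between -0.018 and 0.018 m and z of can_white in the frame of tray between 0.002 and 0.01 m); the robot touches nothing.
It fails at once if a canister is tipped over (more than 40 degrees from upright) (angle between any of can_blue, can_green, can_yellow, can_white's own z axis and vertical above 0.7 rad).
It fails at once if the tape is pushed more than 30 mm (distance of tape from where it was at the start of the episode above 0.03 m).
It fails at once if the carton is pushed more than 30 mm (distance of carton from where it was at the start of the episode above 0.03 m).
It fails at once if the pencup is pushed more than 30 mm (distance of pencup from where it was at the start of the episode above 0.03 m).
It also fails if it takes over 112 s, if anything falls off the work surface, if the arm or the gripper's body presses on something with over 40 N, if the wrist force passes 120 N, or if a joint passes its speed limit or range.

## Working session

There is one attempt and no reset: what is moved stays moved. The work goes in short steps, Python scripts to look and compute and a tool call to move; the robot and the scene stay as the last step left them, time stands still between calls to the robot, and variables do not carry over. Pictures are saved under pics/ and viewed, and the job is handed in when it is done.

Besides the shell and the picture viewer there is one more tool, called after ">>>" by a JSON object that holds its "api" and its "payload". servo_tool: Moves the arm, as the interface text tells. Its arguments: {"type":"object","properties":{"commands":{"type":"array","items":{"type":"object","properties":{"dp":{"type":"array","items":{"type":"number"}},"turn":{"type":"array","items":{"type":"number"}}}}},"grip":{"type":"number"},"force":{"type":"number"}},"required":["commands"]}

```bash
ls; mkdir -p pics
python3 - <<'E'
from cell import manip
import cv2,numpy as np
print(manip.read_state())
for n in ["scene","top","wrist"]:
    c=manip.camera(n)
    cv2.imwrite(f"pics/{n}0.png",c["img"][:,:,::-1]); np.savez(f"{n}0.npz",**c)
    print(n,{k:np.round(v,3).tolist() for k,v in c.items() if k not in("img","depth")})
E
```

```text
pics
{'clock': 0.0, 'joints': array([ 1.08339409e+00,  3.00469519e-01,  1.52158029e+00,  9.56974726e-06,
        1.32075430e+00, -6.65878698e-02]), 'qd': array([ 5.25740166e-05,  2.47968643e-03, -7.81563177e-04, -6.09492656e-04,
       -1.46109116e-03,  1.10303496e-03]), 'effort': array([ 2.81815737e-04, -5.31819785e+01, -3.52731335e+01,  7.08423019e-02,
        2.45099701e-02, -3.76970365e-05]), 'eef_pos': array([224.54127741, 501.77310513, 204.88754968]), 'eef_rot': array([-1.57070647e+00,  1.20815859e-03,  1.14997964e+00]), 'wrist_force': array([ 0.36250763,  0.76348515, -0.57165948]), 'moment': array([ 0.00933856, -0.00583609, -0.01124529]), 'finger_gap': 94.04447271034267}
scene {'K': [[390.008, 0.0, 280.202], [0.0, 390.008, 207.673], [0.0, 0.0, 1.0]], 'R': [[0.141, 0.99, -0.002], [0.554, -0.081, -0.828], [-0.82, 0.115, -0.56]], 't': [-58.872, -245.309, 1289.4]}
top {'K': [[445.246, 0.0, 276.962], [0.0, 445.246, 209.861], [0.0, 0.0, 1.0]], 'R': [[0.019, -1.0, -0.009], [-0.987, -0.017, -0.159], [0.159, 0.012, -0.987]], 't': [-34.711, 551.282, 880.043]}
wrist {'K': [[325.574, 0.0, 277.852], [0.0, 325.574, 210.261], [0.0, 0.0, 1.0]], 'hand_eye': [[1.0, -0.0, 0.0, -1.528], [-0.0, -0.235, 0.972, -179.352], [-0.0, -0.972, -0.235, 67.473], [0.0, 0.0, 0.0, 1.0]]}
```

View pics/top0.png

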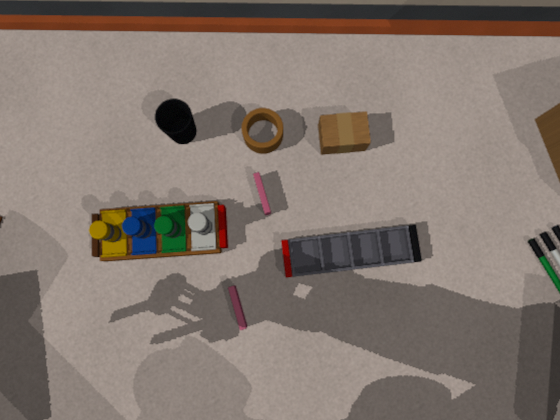

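View pics/scene0.png

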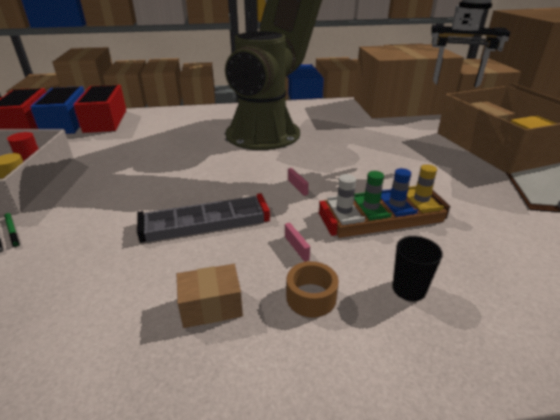

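View pics/wrist0.png

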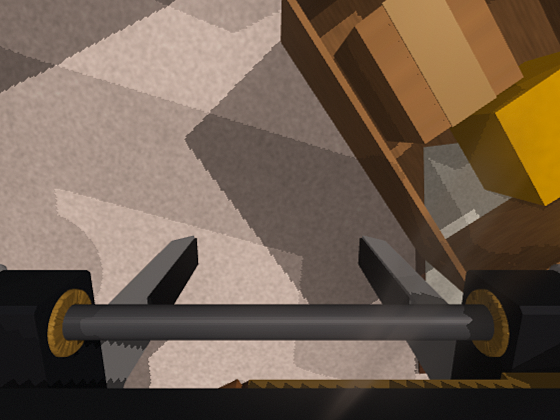

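The row is red end → white (200,223), green (165,227), blue (132,227), yellow (100,230). The red candidates are the rack's block at (222,228), which touches the wooden rack, the tray's red end at (287,258), and two loose pink look-alikes at (262,193) and (238,307). I'll confirm with a crop while measuring.

```bash
cat > h.py <<'E'
import numpy as np,cv2
def ray(c,px,z):
    px=np.atleast_2d(np.array(px,float)); K,R,t=c["K"],c["R"],c["t"]
    d=np.c_[px,np.ones(len(px))]@np.linalg.inv(K).T@R
    C=-R.T@t
    return C+d*((z-C[2])/d[:,2])[:,None]
def proj(c,X):
    p=np.atleast_2d(X)@c["R"].T+c["t"]; p=p@c["K"].T; return p[:,:2]/p[:,2:]
E
python3 - <<'E'
from h import *
c=dict(np.load("top0.npz")); img=c["img"]
hsv=cv2.cvtColor(img,cv2.COLOR_RGB2HSV)
cv2.imwrite("pics/crop0.png",cv2.resize(img[190:290,80:440,::-1],None,fx=2.2,fy=2.2,interpolation=cv2.INTER_CUBIC))
red=((hsv[...,0]<6)|(hsv[...,0]>174))&(hsv[...,1]>200)&(hsv[...,2]>90)
n,l,s,ce=cv2.connectedComponentsWithStats(red.astype(np.uint8))
for i in range(1,n):
    if s[i,4]>40: print("red",s[i],ce[i])
g=hsv[...,0]
def med(mask,box):
    pass
for nm,lo,hi in [("yel",18,32),("blue",100,125),("green",55,90)]:
    m=(g>=lo)&(g<=hi)&(hsv[...,1]>150)
    m[:190]=0;m[280:]=0;m[:,235:]=0
    n,l,s,ce=cv2.connectedComponentsWithStats(m.astype(np.uint8))
    for i in range(1,n):
        if s[i,4]>60: print(nm,s[i],ce[i])
E
```

```text
red [218 205   8  43 241] [221.58506224 226.66390041]
red [282 240   9  37 197] [286.3248731  257.37563452]
yel [  89  209   39   49 1251] [110.33972822 232.70423661]
blue [ 123  208   33   47 1095] [141.33059361 230.3196347 ]
green [ 154  206   32   47 1077] [171.40947075 228.44289694]
```

View pics/crop0.png

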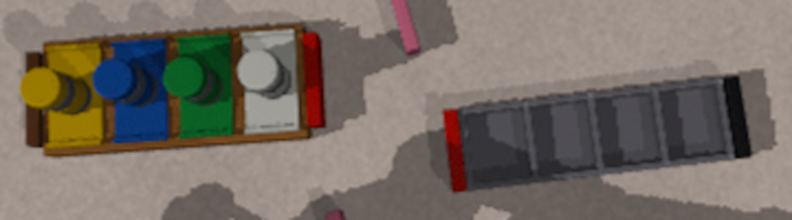

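The crop shows a saturated red block, crop (313,80), fixed to the rack at the white end. The pink pieces are separate. Next I'll use depth to get the cap tops, tray and red blocks.

Run:
```python
from h import *
def world(c):
    v,u=np.mgrid[0:420,0:560]; d=c["depth"]
    P=np.stack([u*d,v*d,d],-1).reshape(-1,3)@np.linalg.inv(c["K"]).T
    return ((P-c["t"])@c["R"]).reshape(420,560,3)
c=dict(np.load("top0.npz")); W=world(c); hsv=cv2.cvtColor(c["img"],cv2.COLOR_RGB2HSV)
z=W[...,2]; print("table z",np.median(z[300:400,300:450]), "nan0",(c["depth"]==0).mean())
m=(z>106)&(z<122); m[:190]=0;m[290:]=0;m[:,:80]=0;m[:,240:]=0
n,l,s,ce=cv2.connectedComponentsWithStats(m.astype(np.uint8))
for i in range(1,n):
    if s[i,4]>40:
        (x,y),r=cv2.minEnclosingCircle(np.argwhere(l==i)[:,::-1].astype(np.float32))
        P=W[l==i]
        print("cap",s[i],ce[i],"ray",ray(c,ce[i],114)[0].round(1),"enc",ray(c,[x,y],114)[0].round(1),r,"dep",P.mean(0).round(1), np.ptp(P,axis=0).round(1))
red=((hsv[...,0]<6)|(hsv[...,0]>174))&(hsv[...,1]>200)&(hsv[...,2]>90)
for nm,box,zt in [("rackred",(210,200,235,255),36),("trayred",(278,235,295,280),32)]:
    b=np.zeros_like(red);b[box[1]:box[3],box[0]:box[2]]=1
    mm=red&b&(abs(z-zt)<4)
    pts=np.argwhere(mm)[:,::-1]; r=cv2.minAreaRect(pts.astype(np.float32))
    print(nm,pts.mean(0),"ray",ray(c,pts.mean(0),zt)[0].round(1),"ext",ray(c,cv2.boxPoints(r),zt)[:,:2].round(0).tolist())
# tray body: z 12..36 in box
m=(z>20)&(z<38); m[:215]=0;m[290:]=0;m[:,:275]=0;m[:,430:]=0
n,l,s,ce=cv2.connectedComponentsWithStats(m.astype(np.uint8)); i=1+np.argmax(s[1:,4])
X=ray(c,np.argwhere(l==i)[:,::-1],29)[:,:2].astype(np.float32)
r=cv2.minAreaRect(X); print("tray",s[i],r,cv2.boxPoints(r).round(1).tolist())
# black block
mm=(hsv[...,2]<45)&(abs(z-32)<5); mm[:215]=0;mm[290:]=0;mm[:,:400]=0;mm[:,430:]=0
p=np.argwhere(mm)[:,::-1].mean(0); print("black",mm.sum(),p,ray(c,p,32)[0].round(1))
# seats
for nm,lo,hi in [("yel",18,32),("blue",100,125),("green",55,90)]:
    h=hsv[...,0]; q=(h>=lo)&(h<=hi)&(hsv[...,1]>150)&(abs(z-34)<6); q[:190]=0;q[280:]=0;q[:,235:]=0
    X=ray(c,np.argwhere(q)[:,::-1],34)[:,:2].astype(np.float32); print(nm,cv2.minAreaRect(X))
```

```text
table z -0.8755530668763976 nan0 0.004251700680272109
cap [187 212  19  19 274] [196.40875912 221.17518248] ray [515.9 128.1 114. ] enc [516.1 128.1 114. ] 9.494799613952637 dep [516.1 128.3 113. ] [35.1 35.3 10.3]
cap [122 216  19  19 283] [130.80212014 224.98939929] ray [506.3 253.4 114. ] enc [505.4 252.9 114. ] 9.708344459533691 dep [506.5 253.7 112.8] [35.1 34.4 11.3]
cap [154 216  19  18 272] [162.73529412 224.52573529] ray [508.3 192.2 114. ] enc [508.1 192.1 114. ] 9.442992210388184 dep [508.4 192.4 113.2] [33.3 34.2 11. ]
cap [ 89 220  20  19 286] [ 98.01048951 229.01748252] ray [497.5 315.6 114. ] enc [496.6 315.1 114. ] 9.881120681762695 dep [497.6 316.1 112.8] [35.2 34.9 11.1]
rackred [221.51339286 226.33928571] ray [516.3  90.4  36. ] ext [[561.0, 100.0], [562.0, 87.0], [476.0, 81.0], [475.0, 94.0]]
trayred [286.27272727 257.40641711] ray [454.6 -45.6  32. ] ext [[490.0, -35.0], [491.0, -47.0], [417.0, -56.0], [416.0, -45.0]]
tray [ 281  224  141   53 1769] ((472.70660400390625, -178.25181579589844), (77.98784637451172, 283.9288330078125), 7.789313316345215) [[414.79998779296875, -42.900001525878906], [453.29998779296875, -324.20001220703125], [530.5999755859375, -313.6000061035156], [492.1000061035156, -32.29999923706055]]
black 258 [414.56976744 242.62015504] [ 490.  -310.9   32. ]
yel ((503.8113098144531, 263.0585632324219), (99.93781280517578, 196.04354858398438), 4.9977617263793945)
blue ((504.57916259765625, 253.95220947265625), (95.66104888916016, 49.11372375488281), 5.375881671905518)
green ((510.11529541015625, 191.73760986328125), (95.5312728881836, 48.850067138671875), 4.964846134185791)
```

```bash
cat >> h.py <<'E'
from scipy.spatial.transform import Rotation as Ro
def go(x,y,z,yawdeg=None):
    from cell import manip
    s=manip.read_state(); R=Ro.from_euler("xyz",s["eef_rot"])
    yw=np.degrees(s["eef_rot"][2]) if yawdeg is None else yawdeg
    T=Ro.from_euler("xyz",[-np.pi/2,0,np.radians(yw)])
    dp=R.inv().apply(np.array([x,y,z])-s["eef_pos"]); tr=(R.inv()*T).as_rotvec(degrees=True)
    print("t",round(s["clock"],2),"pos",s["eef_pos"].round(1),"yaw",np.degrees(s["eef_rot"][2]).round(2),"gap",round(s["finger_gap"],1),"F",s["wrist_force"].round(1))
    print("-> dp",dp.round(1),"turn",tr.round(2))
E
python3 -c "
from h import *
go(516,128,150,5.2)"
```

```text
t 0.15 pos [224.6 501.8 205. ] yaw 65.89 gap 93.8 F [-0.3 -0.4  0.2]
-> dp [-222.1   55.2 -418.7] turn [ 2.000e-02  6.069e+01 -5.000e-02]
```

>>> {"api": "servo_tool", "payload": {"commands": [{"dp": [-15,4,-28],"turn": [0,5,0]},{"dp": [-33,8,-62],"turn": [0,11,0]},{"dp": [-51,13,-96],"turn": [0,17,0]},{"dp": [-69,17,-130],"turn": [0,23,0]},{"dp": [-87,22,-164],"turn": [0,29,0]}], "grip": -1, "force": 20}}

```text
clock: 0.57
eef_pos: [339.4, 353.9, 182.9]
eef_rot: [-1.571, 0.001, 0.639]
wrist_force: [1.1, 0.6, -0.1]
finger_gap: 93.8
```

```bash
python3 -c "
from h import *
go(516,128,150,5.2)"
```

```text
t 0.57 pos [339.4 353.9 182.9] yaw 36.62 gap 93.8 F [ 1.1  0.6 -0.1]
-> dp [   7.    33.  -286.6] turn [ 3.000e-02  3.142e+01 -4.000e-02]
```

>>> {"api": "servo_tool", "payload": {"commands": [{"dp": [1,4,-36],"turn": [0,6,0]},{"dp": [2,8,-74],"turn": [0,12,0]},{"dp": [3,13,-112],"turn": [0,18,0]},{"dp": [4,18,-150],"turn": [0,24,0]},{"dp": [5,22,-188],"turn": [0,30,0]}]}}

```text
clock: 0.98
eef_pos: [456.2, 204.2, 160.6]
eef_rot: [-1.572, 0.001, 0.11]
wrist_force: [0.1, 0.7, 0.1]
finger_gap: 94.1
```

```bash
python3 -c "
from h import *
go(516,128,140,5.2)"
```

```text
t 0.98 pos [456.2 204.2 160.6] yaw 6.32 gap 94.1 F [0.1 0.7 0.1]
-> dp [ 51.   20.6 -82.3] turn [ 0.04  1.12 -0.04]
```

>>> {"api": "servo_tool", "payload": {"commands": [{"dp": [17,7,-27],"turn": [0,0.5,0]},{"dp": [34,14,-55],"turn": [0,1.1,0]},{"dp": [46,18,-75],"turn": [0,1.1,0]},{"dp": [51,20.6,-82.3],"turn": [0,1.1,0]},{"dp": [51,20.6,-82.3],"turn": [0,1.1,0]}]}}

```text
clock: 1.4
eef_pos: [516.3, 126.8, 139.2]
eef_rot: [-1.572, 0.002, 0.089]
wrist_force: [-0.8, -0.6, -0.1]
finger_gap: 93.8
```

```bash
python3 -c "
from h import *
from cell import manip
go(516,128,66,5.2)
s=manip.read_state();c=manip.camera('wrist');cv2.imwrite('pics/w1.png',c['img'][:,:,::-1])
c=manip.camera('top');cv2.imwrite('pics/t1.png',c['img'][:,:,::-1])
"
```

```text
t 1.4 pos [516.3 126.8 139.2] yaw 5.1 gap 93.8 F [-0.8 -0.6 -0.1]
-> dp [-0.1 73.2  1.3] turn [ 0.05 -0.1  -0.12]
```

View pics/w1.png

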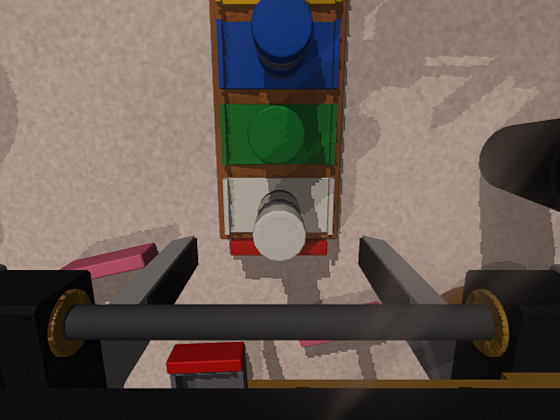

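View pics/t1.png

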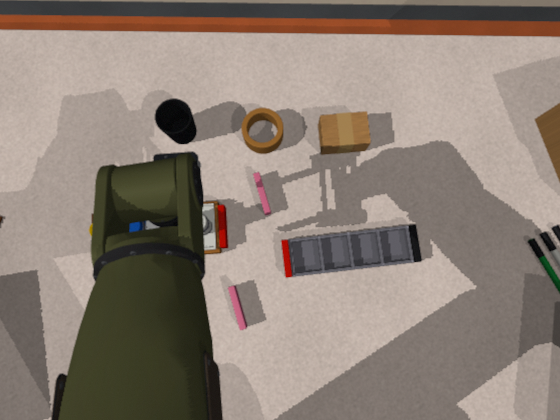

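The wrist view shows the white cap at (279,234), midway between the fingers, with green at (276,135), blue at (281,28) and the rack's red block at (278,247). I'll check the white position through the wrist calibration.

```bash
cat >> h.py <<'E'
def wcam(s,c):
    T=np.eye(4);T[:3,:3]=Ro.from_euler("xyz",s["eef_rot"]).as_matrix();T[:3,3]=s["eef_pos"]
    M=np.linalg.inv(T@c["hand_eye"]); return dict(K=c["K"],R=M[:3,:3],t=M[:3,3])
E
python3 -c "
from h import *
from cell import manip
s=manip.read_state();c=manip.camera('wrist');w=wcam(s,c)
print(ray(w,[[279,234],[276,135],[281,28]],114).round(1))
print(proj(w,[[516,128,114],[508.3,192.2,114],[506,253,114]]))
go(516,128,66,5.2)
"
```

```text
[[515.6 129.1 114. ]
 [507.9 192.4 114. ]
 [505.4 252.  114. ]]
[[279.474406   235.64708316]
 [276.61402787 135.33174323]
 [282.18794449  26.09492814]]
t 1.55 pos [515.4 129.  140.2] yaw 5.27 gap 93.9 F [ 0.   0.2 -0.4]
-> dp [ 0.6 74.2 -1. ] turn [ 0.04  0.07 -0.04]
```

>>> {"api": "servo_tool", "payload": {"commands": [{"dp": [0.5,20,-0.5],"turn": [0,0,0]},{"dp": [0.5,42,-0.5],"turn": [0,0,0]},{"dp": [0.5,62,-0.5],"turn": [0,0,0]},{"dp": [0.5,74,-0.5],"turn": [0,0,0]},{"dp": [0.5,74,-0.5],"turn": [0,0,0]}]}}

```text
clock: 1.97
eef_pos: [514.1, 129.5, 64.3]
eef_rot: [-1.572, 0.004, 0.094]
wrist_force: [0.2, -0.1, 1.0]
finger_gap: 94.1
```

>>> {"api": "servo_tool", "payload": {"commands": [{"dp": [0,0,0]},{"dp": [0,0,0]},{"dp": [0,0,0]},{"dp": [0,0,0]},{"dp": [0,0,0]}], "grip": 1, "force": 20}}

```text
$.commands[0]: bad value
```

>>> {"api": "servo_tool", "payload": {"commands": [{"dp": [0,0,0]},{"dp": [0,0,0]},{"dp": [0,0,0]},{"dp": [0,0,0]},{"dp": [0,0,0]}]}}

```text
$.commands[0]: bad value
```

>>> {"api": "servo_tool", "payload": {"commands": [{"dp": [0,0,0],"turn": [0,0,0]},{"dp": [0,0,0],"turn": [0,0,0]},{"dp": [0,0,0],"turn": [0,0,0]},{"dp": [0,0,0],"turn": [0,0,0]},{"dp": [0,0,0],"turn": [0,0,0]}], "grip": 1, "force": 20}}

```text
clock: 2.38
eef_pos: [514.4, 129.6, 65.0]
eef_rot: [-1.571, 0.003, 0.094]
wrist_force: [0.1, 0.1, -1.0]
finger_gap: 64.1
```

>>> {"api": "servo_tool", "payload": {"commands": [{"dp": [0,0,0],"turn": [0,0,0]},{"dp": [0,0,0],"turn": [0,0,0]},{"dp": [0,0,0],"turn": [0,0,0]},{"dp": [0,0,0],"turn": [0,0,0]},{"dp": [0,0,0],"turn": [0,0,0]}]}}

```text
clock: 2.8
eef_pos: [514.6, 129.6, 65.1]
eef_rot: [-1.571, 0.003, 0.094]
wrist_force: [0.5, 0.3, 1.6]
finger_gap: 35.8
```

>>> {"api": "servo_tool", "payload": {"commands": [{"dp": [0,0,0],"turn": [0,0,0]},{"dp": [0,-8,0],"turn": [0,0,0]},{"dp": [0,-25,0],"turn": [0,0,0]},{"dp": [0,-45,0],"turn": [0,0,0]},{"dp": [0,-60,0],"turn": [0,0,0]}]}}

```text
clock: 3.22
eef_pos: [514.8, 129.7, 126.8]
eef_rot: [-1.571, 0.002, 0.094]
wrist_force: [0.7, -0.1, -1.1]
finger_gap: 35.8
```

```bash
python3 -c "
from h import *
go(484.6,-270.5,115,7.6)"
```

```text
t 3.22 pos [514.8 129.7 126.8] yaw 5.37 gap 35.8 F [ 0.7 -0.1 -1.1]
-> dp [ -67.5   12.2 -395.6] turn [ 0.03 -2.23 -0.13]
```

>>> {"api": "servo_tool", "payload": {"commands": [{"dp": [-2,0,-10],"turn": [0,0,0]},{"dp": [-5,1,-30],"turn": [0,-0.3,0]},{"dp": [-10,2,-58],"turn": [0,-0.5,0]},{"dp": [-15,3,-88],"turn": [0,-0.8,0]},{"dp": [-20,4,-118],"turn": [0,-1,0]}]}}

```text
clock: 3.63
eef_pos: [505.1, 8.7, 122.3]
eef_rot: [-1.571, 0.003, 0.112]
wrist_force: [0.5, -0.9, -1.1]
finger_gap: 35.7
```

```bash
python3 -c "
from h import *
go(484.6,-270.5,115,7.6)"
```

```text
t 3.63 pos [505.1   8.7 122.3] yaw 6.42 gap 35.7 F [ 0.5 -0.9 -1.1]
-> dp [ -51.5    7.6 -275.1] turn [ 0.03 -1.18 -0.19]
```

>>> {"api": "servo_tool", "payload": {"commands": [{"dp": [-5.5,1,-30],"turn": [0,-0.2,0]},{"dp": [-11,2,-60],"turn": [0,-0.4,0]},{"dp": [-17,3,-92],"turn": [0,-0.6,0]},{"dp": [-23,3,-124],"turn": [0,-0.8,0]},{"dp": [-29,4,-155],"turn": [0,-1,0]}]}}

```text
clock: 4.05
eef_pos: [492.5, -150.7, 117.9]
eef_rot: [-1.571, 0.004, 0.129]
wrist_force: [1.2, 0.5, -1.1]
finger_gap: 35.3
```

```bash
python3 -c "
from h import *
go(484.6,-270.5,115,7.6)"
```

```text
t 4.05 pos [ 492.5 -150.7  117.9] yaw 7.42 gap 35.3 F [ 1.2  0.5 -1.1]
-> dp [ -23.3    3.  -117.8] turn [ 0.01 -0.18 -0.23]
```

>>> {"api": "servo_tool", "payload": {"commands": [{"dp": [-6,1,-31],"turn": [0,0,0]},{"dp": [-12,2,-62],"turn": [0,0,0]},{"dp": [-18,3,-90],"turn": [0,-0.2,-0.2]},{"dp": [-22,3,-110],"turn": [0,-0.2,-0.2]},{"dp": [-23.3,3,-117.8],"turn": [0,-0.2,-0.2]}]}}

```text
clock: 4.47
eef_pos: [483.3, -273.2, 114.3]
eef_rot: [-1.571, 0.001, 0.13]
wrist_force: [0.1, 1.3, -1.0]
finger_gap: 35.6
```

>>> {"api": "servo_tool", "payload": {"commands": [{"dp": [0,0,0],"turn": [0,0,0]}]}}

```text
clock: 4.55
eef_pos: [482.5, -274.4, 113.7]
eef_rot: [-1.57, 0.002, 0.129]
wrist_force: [-0.3, 0.6, -0.8]
finger_gap: 35.8
```

```bash
python3 -c "
from h import *
go(484.6,-270.5,38,7.6)
from cell import manip
s=manip.read_state();c=manip.camera('wrist');cv2.imwrite('pics/w2.png',c['img'][:,:,::-1])
c=manip.camera('top');cv2.imwrite('pics/t2.png',c['img'][:,:,::-1])
"
```

```text
t 4.55 pos [ 482.5 -274.4  113.7] yaw 7.37 gap 35.8 F [-0.3  0.6 -0.8]
-> dp [ 2.7 75.7  3.6] turn [-0.04 -0.23 -0.12]
```

View pics/w2.png

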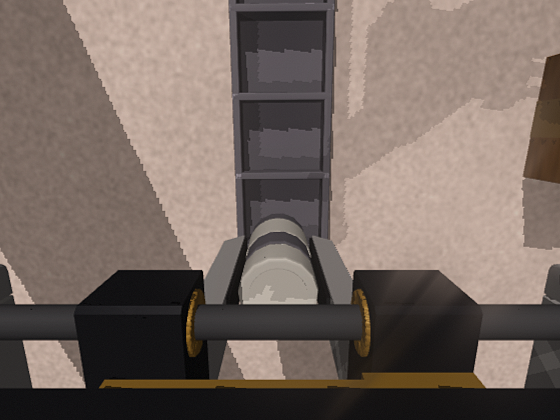

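View pics/t2.png

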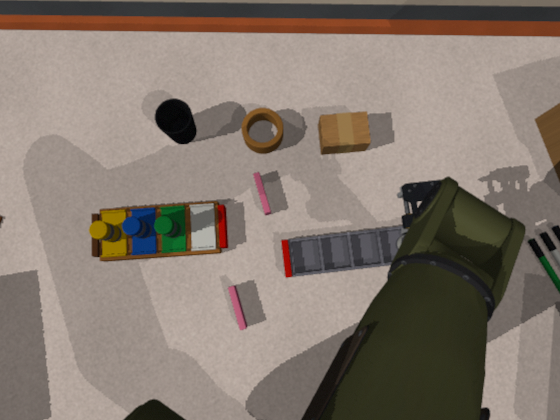

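```bash
python3 -c "
from h import *
from cell import manip
s=manip.read_state();c=manip.camera('wrist');w=wcam(s,c)
cen=np.array([472.3,-178.3,26]);d=np.array([-.1323,.9914,0])
print(proj(w,[cen+d*k for k in(-62,0,62)]).round(1))
print(ray(w,[[283,175],[283,96],[283,8]],26).round(1), (cen+d*-62).round(1),cen, (cen+d*62).round(1))
go(484.6,-270.5,38,7.6)"
```

```text
[[281.3 173.3]
 [281.3  93.5]
 [281.2   4.1]]
[[ 482.1 -241.    26. ]
 [ 473.9 -179.9   26. ]
 [ 465.7 -119.2   26. ]] [ 480.5 -239.8   26. ] [ 472.3 -178.3   26. ] [ 464.1 -116.8   26. ]
t 4.7 pos [ 483.  -272.4  113.9] yaw 7.5 gap 36.0 F [-0.3  0.7 -1.9]
-> dp [ 1.9 75.9  1.6] turn [-0.05 -0.1  -0.11]
```

Both calibrations agree on the pocket dividers to about 2 mm. Lowering.

>>> {"api": "servo_tool", "payload": {"commands": [{"dp": [2,15,1],"turn": [0,0,0]},{"dp": [2,35,1],"turn": [0,0,0]},{"dp": [2,55,1],"turn": [0,0,0]},{"dp": [2,68,1],"turn": [0,0,0]},{"dp": [2,75,1],"turn": [0,0,0]}]}}

```text
clock: 5.12
eef_pos: [484.3, -269.4, 37.3]
eef_rot: [-1.568, 0.004, 0.132]
wrist_force: [-0.4, 0.7, -0.0]
finger_gap: 35.9
```

>>> {"api": "servo_tool", "payload": {"commands": [{"dp": [0,0,0],"turn": [0,0,0]},{"dp": [0,0,0],"turn": [0,0,0]},{"dp": [0,0,0],"turn": [0,0,0]}]}}

```text
clock: 5.37
eef_pos: [484.7, -269.1, 37.9]
eef_rot: [-1.569, 0.003, 0.133]
wrist_force: [-0.1, 0.3, -1.0]
finger_gap: 35.4
```

>>> {"api": "servo_tool", "payload": {"commands": [{"dp": [0,1,-0.5],"turn": [0,0,0]},{"dp": [0,1,-0.5],"turn": [0,0,0]},{"dp": [0,1,-0.5],"turn": [0,0,0]}]}}

```text
clock: 5.62
eef_pos: [484.9, -269.6, 37.2]
eef_rot: [-1.569, 0.003, 0.133]
wrist_force: [0.4, -0.7, -1.7]
finger_gap: 35.6
```

>>> {"api": "servo_tool", "payload": {"commands": [{"dp": [0,0,0],"turn": [0,0,0]},{"dp": [0,0,0],"turn": [0,0,0]},{"dp": [0,0,0],"turn": [0,0,0]},{"dp": [0,0,0],"turn": [0,0,0]},{"dp": [0,0,0],"turn": [0,0,0]}], "grip": -0.4}}

```text
clock: 6.03
eef_pos: [484.9, -269.6, 37.3]
eef_rot: [-1.569, 0.003, 0.133]
wrist_force: [0.3, -0.7, 0.3]
finger_gap: 64.0
```

>>> {"api": "servo_tool", "payload": {"commands": [{"dp": [0,-12,0],"turn": [0,0,0]},{"dp": [0,-36,0],"turn": [0,0,0]},{"dp": [0,-66,0],"turn": [0,0,0]},{"dp": [0,-90,0],"turn": [0,0,0]},{"dp": [0,-103,0],"turn": [0,0,0]}]}}

```text
clock: 6.45
eef_pos: [486.0, -270.3, 144.4]
eef_rot: [-1.572, -0.001, 0.133]
wrist_force: [0.9, 0.6, 0.0]
finger_gap: 66.1
```

```bash
python3 -c "
from h import *
from cell import manip
go(508.3,192.3,140,5.2)
c=manip.camera('wrist');cv2.imwrite('pics/w3.png',c['img'][:,:,::-1])
"
```

```text
t 6.45 pos [ 486.  -270.3  144.4] yaw 7.62 gap 66.1 F [0.9 0.6 0. ]
-> dp [ 83.5   3.9 455.5] turn [0.06 2.42 0.03]
```

View pics/w3.png

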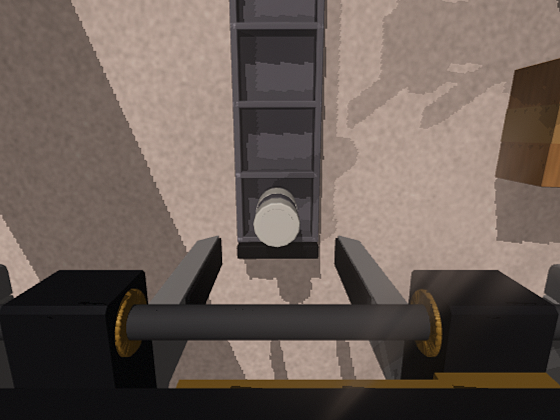

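The white canister stands upright in the pocket at the black end, with its cap at (277,225). Green is next.

>>> {"api": "servo_tool", "payload": {"commands": [{"dp": [4,0,22],"turn": [0,0.2,0]},{"dp": [11,0,59],"turn": [0,0.5,0]},{"dp": [18,1,97],"turn": [0,0.8,0]},{"dp": [25,1,136],"turn": [0,1,0]},{"dp": [32,1.5,175],"turn": [0,1.2,0]}]}}

```text
clock: 6.92
eef_pos: [494.6, -91.3, 144.0]
eef_rot: [-1.573, -0.002, 0.111]
wrist_force: [-0.3, 0.2, 0.4]
finger_gap: 66.0
```

```bash
python3 -c "
from h import *
go(508.3,192.3,140,5.2)"
```

```text
t 6.92 pos [494.6 -91.3 144. ] yaw 6.38 gap 66.0 F [-0.3  0.2  0.4]
-> dp [ 45.1   3.4 280.3] turn [0.14 1.18 0.14]
```

>>> {"api": "servo_tool", "payload": {"commands": [{"dp": [6,0,39],"turn": [0,0.2,0]},{"dp": [12,1,78],"turn": [0,0.5,0]},{"dp": [19,1,117],"turn": [0,0.8,0]},{"dp": [25,2,156],"turn": [0,1,0]},{"dp": [31,2,195],"turn": [0,1.2,0]}]}}

```text
clock: 7.33
eef_pos: [503.2, 107.9, 141.6]
eef_rot: [-1.573, -0.002, 0.09]
wrist_force: [1.0, -0.3, -0.6]
finger_gap: 65.6
```

```bash
python3 -c "
from h import *
go(508.3,192.3,138,5.2)"
```

```text
t 7.33 pos [503.2 107.9 141.6] yaw 5.17 gap 65.6 F [ 1.  -0.3 -0.6]
-> dp [12.7  3.4 83.6] turn [ 0.14 -0.03  0.14]
```

>>> {"api": "servo_tool", "payload": {"commands": [{"dp": [5,1,33],"turn": [0.1,0,0.1]},{"dp": [9,2,60],"turn": [0.1,0,0.1]},{"dp": [12,3,77],"turn": [0.1,0,0.1]},{"dp": [12.5,3,82],"turn": [0.1,0,0.1]},{"dp": [12.5,3,82],"turn": [0.1,0,0.1]}]}}

```text
clock: 7.75
eef_pos: [507.9, 191.4, 138.2]
eef_rot: [-1.572, 0.0, 0.092]
wrist_force: [0.4, -0.9, 0.4]
finger_gap: 65.8
```

```bash
python3 -c "
from h import *
from cell import manip
s=manip.read_state();c=manip.camera('wrist');w=wcam(s,c)
cv2.imwrite('pics/w4.png',c['img'][:,:,::-1])
h=cv2.cvtColor(c['img'],cv2.COLOR_RGB2HSV);print(proj(w,[508.3,192.3,114]))
go(508.3,192.3,65,5.2)"
```

```text
[[279.43758445 234.31116829]]
t 7.8 pos [508.1 190.5 138.3] yaw 5.2 gap 65.7 F [ 0.7 -0.7  0.6]
-> dp [ 0.3 73.3  1.9] turn [0.05 0.   0.01]
```

View pics/w4.png

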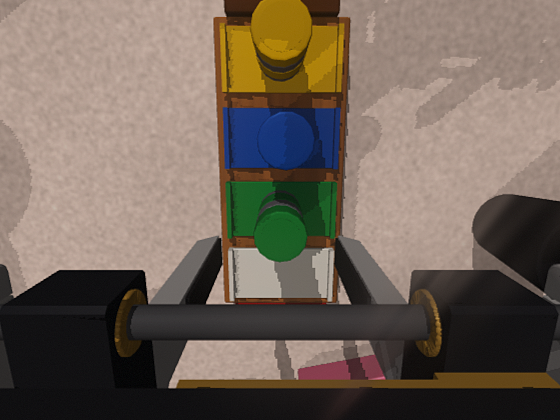

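The green cap is at (280,235), where the projection put it and centred between the jaws. Descending.

>>> {"api": "servo_tool", "payload": {"commands": [{"dp": [0,20,1.5],"turn": [0,0,0]},{"dp": [0,42,1.5],"turn": [0,0,0]},{"dp": [0,62,1.5],"turn": [0,0,0]},{"dp": [0,73,1.5],"turn": [0,0,0]},{"dp": [0,73,1.5],"turn": [0,0,0]}]}}

```text
clock: 8.22
eef_pos: [507.0, 190.4, 63.4]
eef_rot: [-1.573, 0.003, 0.09]
wrist_force: [0.3, -0.1, -0.2]
finger_gap: 65.7
```

>>> {"api": "servo_tool", "payload": {"commands": [{"dp": [0,0,0],"turn": [0,0,0]},{"dp": [0,0,0],"turn": [0,0,0]},{"dp": [0,0,0],"turn": [0,0,0]},{"dp": [0,0,0],"turn": [0,0,0]},{"dp": [0,0,0],"turn": [0,0,0]}], "grip": 1}}

```text
clock: 8.63
eef_pos: [507.4, 190.5, 64.1]
eef_rot: [-1.572, 0.002, 0.09]
wrist_force: [-0.8, -0.7, 1.1]
finger_gap: 36.2
```

>>> {"api": "servo_tool", "payload": {"commands": [{"dp": [0,0,0],"turn": [0,0,0]},{"dp": [0,0,0],"turn": [0,0,0]}]}}

```text
clock: 8.8
eef_pos: [507.5, 190.6, 64.3]
eef_rot: [-1.572, 0.002, 0.09]
wrist_force: [-0.0, 0.2, -0.9]
finger_gap: 35.6
```

>>> {"api": "servo_tool", "payload": {"commands": [{"dp": [0,-8,0],"turn": [0,0,0]},{"dp": [0,-25,0],"turn": [0,0,0]},{"dp": [0,-45,0],"turn": [0,0,0]},{"dp": [0,-60,0],"turn": [0,0,0]},{"dp": [0,-62,0],"turn": [0,0,0]}]}}

```text
clock: 9.22
eef_pos: [508.7, 191.1, 129.5]
eef_rot: [-1.571, -0.003, 0.09]
wrist_force: [0.7, -0.5, -1.4]
finger_gap: 35.8
```

```bash
python3 -c "
from h import *
go(476.7,-210.5,115,7.6)"
```

```text
t 9.22 pos [508.7 191.1 129.5] yaw 5.14 gap 35.8 F [ 0.7 -0.5 -1.4]
-> dp [ -67.9   14.6 -397.1] turn [ 0.03 -2.46  0.15]
```

>>> {"api": "servo_tool", "payload": {"commands": [{"dp": [-2,0,-10],"turn": [0,0,0]},{"dp": [-5,1,-30],"turn": [0,-0.3,0]},{"dp": [-10,2,-58],"turn": [0,-0.5,0]},{"dp": [-15,3,-90],"turn": [0,-0.8,0]},{"dp": [-21,4,-122],"turn": [0,-1,0]}]}}

```text
clock: 9.63
eef_pos: [497.8, 66.0, 124.5]
eef_rot: [-1.571, -0.001, 0.108]
wrist_force: [0.2, -0.1, -0.7]
finger_gap: 35.8
```

```bash
python3 -c "
from h import *
go(476.7,-210.5,115,7.6)"
```

```text
t 9.63 pos [497.8  66.  124.5] yaw 6.2 gap 35.8 F [ 0.2 -0.1 -0.7]
-> dp [ -50.9    9.7 -272.6] turn [ 0.04 -1.4   0.07]
```

>>> {"api": "servo_tool", "payload": {"commands": [{"dp": [-6,1,-32],"turn": [0,-0.2,0]},{"dp": [-12,2,-64],"turn": [0,-0.4,0]},{"dp": [-18,3,-97],"turn": [0,-0.6,0]},{"dp": [-24,4,-130],"turn": [0,-0.9,0]},{"dp": [-30,5,-162],"turn": [0,-1.2,0]}]}}

```text
clock: 10.05
eef_pos: [484.3, -100.3, 118.7]
eef_rot: [-1.571, 0.0, 0.129]
wrist_force: [-0.1, 0.4, -1.5]
finger_gap: 35.9
```

```bash
python3 -c "
from h import *
go(476.7,-210.5,115,7.6)"
```

```text
t 10.05 pos [ 484.3 -100.3  118.7] yaw 7.41 gap 35.9 F [-0.1  0.4 -1.5]
-> dp [ -21.7    3.8 -108.3] turn [ 0.02 -0.19 -0.  ]
```

>>> {"api": "servo_tool", "payload": {"commands": [{"dp": [-6,1,-31],"turn": [0,0,0]},{"dp": [-12,2,-60],"turn": [0,-0.1,0]},{"dp": [-17,3,-85],"turn": [0,-0.2,0]},{"dp": [-20,4,-100],"turn": [0,-0.2,0]},{"dp": [-21.5,4,-107],"turn": [0,-0.2,0]}]}}

```text
clock: 10.47
eef_pos: [475.5, -211.2, 113.6]
eef_rot: [-1.57, 0.001, 0.131]
wrist_force: [-0.5, -0.1, -0.5]
finger_gap: 35.8
```

>>> {"api": "servo_tool", "payload": {"commands": [{"dp": [0,0,0],"turn": [0,0,0]},{"dp": [0,0,0],"turn": [0,0,0]}]}}

```text
clock: 10.63
eef_pos: [474.9, -211.0, 113.0]
eef_rot: [-1.569, 0.003, 0.13]
wrist_force: [-0.6, -0.2, -1.0]
finger_gap: 35.4
```

```bash
python3 -c "
from h import *
go(477.2,-210.5,37,7.6)"
```

```text
t 10.63 pos [ 474.9 -211.   113. ] yaw 7.45 gap 35.4 F [-0.6 -0.2 -1. ]
-> dp [ 2.6 76.   0.1] turn [-0.08 -0.15 -0.15]
```

>>> {"api": "servo_tool", "payload": {"commands": [{"dp": [2,15,0],"turn": [0,0,0]},{"dp": [2,35,0],"turn": [0,0,0]},{"dp": [2,55,0],"turn": [0,0,0]},{"dp": [2,68,0],"turn": [0,0,0]},{"dp": [2,75,0],"turn": [0,0,0]}]}}

```text
clock: 11.05
eef_pos: [476.0, -209.2, 36.2]
eef_rot: [-1.568, 0.005, 0.131]
wrist_force: [-0.4, 0.7, -1.1]
finger_gap: 35.9
```

>>> {"api": "servo_tool", "payload": {"commands": [{"dp": [0,0,0],"turn": [0,0,0]},{"dp": [0,0,0],"turn": [0,0,0]},{"dp": [0,0,0],"turn": [0,0,0]}]}}

```text
clock: 11.3
eef_pos: [476.3, -208.8, 36.7]
eef_rot: [-1.568, 0.004, 0.132]
wrist_force: [-0.5, -0.4, -0.9]
finger_gap: 35.9
```

>>> {"api": "servo_tool", "payload": {"commands": [{"dp": [0,0.5,0],"turn": [0,0,0]},{"dp": [0,0.5,0],"turn": [0,0,0]},{"dp": [0,0.5,0],"turn": [0,0,0]},{"dp": [0,0.5,0],"turn": [0,0,0]},{"dp": [0,0.5,0],"turn": [0,0,0]}], "grip": -0.4}}

```text
clock: 11.72
eef_pos: [476.3, -208.8, 36.3]
eef_rot: [-1.568, 0.004, 0.132]
wrist_force: [-0.8, 0.7, 0.1]
finger_gap: 64.3
```

>>> {"api": "servo_tool", "payload": {"commands": [{"dp": [0,0,0],"turn": [0,0,0]},{"dp": [0,-20,0],"turn": [0,0,0]},{"dp": [0,-50,0],"turn": [0,0,0]},{"dp": [0,-85,0],"turn": [0,0,0]},{"dp": [0,-103,0],"turn": [0,0,0]}]}}

```text
clock: 12.13
eef_pos: [477.5, -209.5, 143.0]
eef_rot: [-1.57, 0.001, 0.132]
wrist_force: [0.2, -0.3, 0.7]
finger_gap: 65.8
```

```bash
python3 -c "
from h import *
from cell import manip
go(505.7,253,138,5.2)
c=manip.camera('wrist');cv2.imwrite('pics/w5.png',c['img'][:,:,::-1])
"
```

```text
t 12.13 pos [ 477.5 -209.5  143. ] yaw 7.56 gap 65.8 F [ 0.2 -0.3  0.7]
-> dp [ 88.8   5.1 454.7] turn [-0.03  2.36 -0.06]
```

View pics/w5.png

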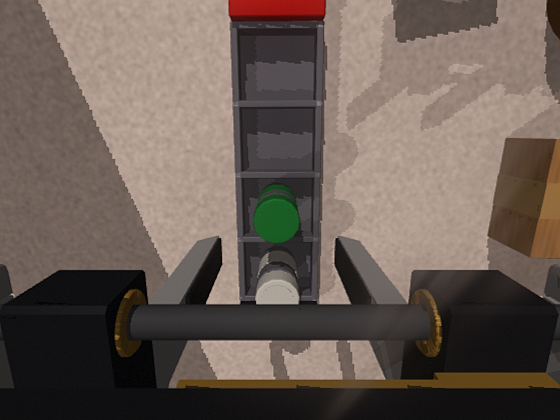

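Green stands upright in its pocket at (277,212), and white is at (278,285). Blue is next.

>>> {"api": "servo_tool", "payload": {"commands": [{"dp": [4,0,22],"turn": [0,0.2,0]},{"dp": [12,0,60],"turn": [0,0.5,0]},{"dp": [19,1,98],"turn": [0,0.8,0]},{"dp": [27,1,137],"turn": [0,1,0]},{"dp": [34,1,175],"turn": [0,1.2,0]}]}}

```text
clock: 12.6
eef_pos: [488.8, -30.3, 143.9]
eef_rot: [-1.572, -0.002, 0.11]
wrist_force: [0.3, 0.5, 0.9]
finger_gap: 65.6
```

```bash
python3 -c "
from h import *
go(505.7,253,138,5.2)"
```

```text
t 12.6 pos [488.8 -30.3 143.9] yaw 6.32 gap 65.6 F [0.3 0.5 0.9]
-> dp [ 47.9   5.5 279.7] turn [0.09 1.12 0.12]
```

>>> {"api": "servo_tool", "payload": {"commands": [{"dp": [7,0,39],"turn": [0,0.2,0]},{"dp": [13,1,78],"turn": [0,0.5,0]},{"dp": [20,1,117],"turn": [0,0.8,0]},{"dp": [27,2,156],"turn": [0,1,0]},{"dp": [33,2,195],"turn": [0.1,1.1,0.1]}]}}

```text
clock: 13.02
eef_pos: [499.8, 169.2, 141.4]
eef_rot: [-1.571, -0.0, 0.091]
wrist_force: [1.3, -0.6, 0.6]
finger_gap: 65.6
```

```bash
python3 -c "
from h import *
go(505.7,253,138,5.2)"
```

```text
t 13.02 pos [499.8 169.2 141.4] yaw 5.21 gap 65.6 F [ 1.3 -0.6  0.6]
-> dp [13.5  3.4 82.9] turn [-0.    0.01  0.02]
```

>>> {"api": "servo_tool", "payload": {"commands": [{"dp": [5,1,33],"turn": [0,0,0]},{"dp": [9,2,60],"turn": [0,0,0]},{"dp": [12,3,77],"turn": [0,0,0]},{"dp": [13,3,83],"turn": [0,0,0]},{"dp": [13,3,83],"turn": [0,0,0]}]}}

```text
clock: 13.43
eef_pos: [505.0, 253.8, 137.9]
eef_rot: [-1.571, 0.0, 0.092]
wrist_force: [0.0, -0.5, -0.5]
finger_gap: 65.4
```

```bash
python3 -c "
from h import *
from cell import manip
s=manip.read_state();c=manip.camera('wrist');w=wcam(s,c)
cv2.imwrite('pics/w6.png',c['img'][:,:,::-1])
print(proj(w,[[505.7,253,114],[497,315.5,114]]))
go(505.7,253,65,5.2)"
```

```text
[[279.75604293 236.89013962]
 [275.12985288 138.36464525]]
t 13.48 pos [505.1 252.7 138. ] yaw 5.24 gap 65.8 F [0.3 0.1 0.3]
-> dp [ 0.6 73.   0.2] turn [ 0.01  0.04 -0.02]
```

View pics/w6.png

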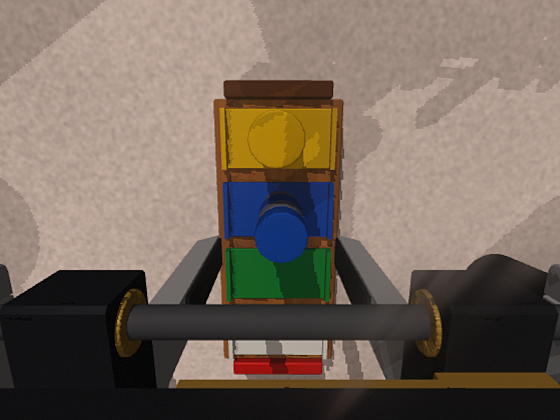

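The blue cap is at (281,237), centred between the jaws, and yellow is at (277,139).

>>> {"api": "servo_tool", "payload": {"commands": [{"dp": [0.5,20,0.5],"turn": [0,0,0]},{"dp": [0.5,42,0.5],"turn": [0,0,0]},{"dp": [0.5,62,0.5],"turn": [0,0,0]},{"dp": [0.5,72.5,0.5],"turn": [0,0,0]},{"dp": [0.5,72.5,0.5],"turn": [0,0,0]}]}}

```text
clock: 13.9
eef_pos: [504.8, 251.7, 63.6]
eef_rot: [-1.572, 0.004, 0.09]
wrist_force: [-0.7, -0.9, -0.2]
finger_gap: 65.7
```

>>> {"api": "servo_tool", "payload": {"commands": [{"dp": [0,0,0],"turn": [0,0,0]},{"dp": [0,0,0],"turn": [0,0,0]},{"dp": [0,0,0],"turn": [0,0,0]},{"dp": [0,0,0],"turn": [0,0,0]},{"dp": [0,0,0],"turn": [0,0,0]}], "grip": 1}}

```text
clock: 14.32
eef_pos: [505.1, 251.8, 64.4]
eef_rot: [-1.572, 0.002, 0.09]
wrist_force: [0.3, -0.8, 1.1]
finger_gap: 35.9
```

>>> {"api": "servo_tool", "payload": {"commands": [{"dp": [0,0,0],"turn": [0,0,0]},{"dp": [0,0,0],"turn": [0,0,0]}]}}

```text
clock: 14.48
eef_pos: [505.2, 251.9, 64.6]
eef_rot: [-1.572, 0.002, 0.09]
wrist_force: [0.3, -0.5, -1.0]
finger_gap: 35.7
```

>>> {"api": "servo_tool", "payload": {"commands": [{"dp": [0,-8,0],"turn": [0,0,0]},{"dp": [0,-25,0],"turn": [0,0,0]},{"dp": [0,-45,0],"turn": [0,0,0]},{"dp": [0,-60,0],"turn": [0,0,0]},{"dp": [0,-62,0],"turn": [0,0,0]}]}}

```text
clock: 14.9
eef_pos: [506.4, 252.5, 129.9]
eef_rot: [-1.57, -0.002, 0.09]
wrist_force: [-0.3, -0.1, -0.1]
finger_gap: 35.8
```

```bash
python3 -c "
from h import *
go(468.7,-148.5,115,7.6)"
```

```text
t 14.9 pos [506.4 252.5 129.9] yaw 5.18 gap 35.8 F [-0.3 -0.1 -0.1]
-> dp [ -73.7   14.6 -395.9] turn [-0.02 -2.42  0.13]
```

>>> {"api": "servo_tool", "payload": {"commands": [{"dp": [-2,0,-10],"turn": [0,0,0]},{"dp": [-5.5,1,-30],"turn": [0,-0.3,0]},{"dp": [-11,2,-58],"turn": [0,-0.5,0]},{"dp": [-17,3,-90],"turn": [0,-0.8,0]},{"dp": [-23,4,-122],"turn": [0,-1,0]}]}}

```text
clock: 15.32
eef_pos: [493.4, 127.2, 124.7]
eef_rot: [-1.571, -0.001, 0.109]
wrist_force: [0.6, -0.7, -0.5]
finger_gap: 35.9
```

```bash
python3 -c "
from h import *
go(468.7,-148.5,115,7.6)"
```

```text
t 15.32 pos [493.4 127.2 124.7] yaw 6.24 gap 35.9 F [ 0.6 -0.7 -0.5]
-> dp [ -54.5    9.6 -271.4] turn [-0.01 -1.36  0.04]
```

>>> {"api": "servo_tool", "payload": {"commands": [{"dp": [-6,1,-32],"turn": [0,-0.2,0]},{"dp": [-13,2,-64],"turn": [0,-0.4,0]},{"dp": [-19,3,-97],"turn": [0,-0.6,0]},{"dp": [-26,4,-130],"turn": [0,-0.9,0]},{"dp": [-32,5,-162],"turn": [0,-1.2,0]}]}}

```text
clock: 15.73
eef_pos: [477.9, -39.4, 118.8]
eef_rot: [-1.57, 0.0, 0.13]
wrist_force: [0.5, 0.9, -0.2]
finger_gap: 35.4
```

```bash
python3 -c "
from h import *
go(468.7,-148.5,115,7.6)"
```

```text
t 15.73 pos [477.9 -39.4 118.8] yaw 7.45 gap 35.4 F [ 0.5  0.9 -0.2]
-> dp [ -23.2    3.8 -107. ] turn [-0.03 -0.15 -0.03]
```

>>> {"api": "servo_tool", "payload": {"commands": [{"dp": [-6,1,-31],"turn": [0,0,0]},{"dp": [-13,2,-60],"turn": [0,-0.1,0]},{"dp": [-18,3,-85],"turn": [0,-0.2,0]},{"dp": [-22,4,-99],"turn": [0,-0.2,0]},{"dp": [-22.5,4,-106],"turn": [0,-0.2,0]}]}}

```text
clock: 16.15
eef_pos: [467.9, -149.3, 113.7]
eef_rot: [-1.57, 0.002, 0.131]
wrist_force: [0.1, -0.4, -0.9]
finger_gap: 35.5
```

>>> {"api": "servo_tool", "payload": {"commands": [{"dp": [0,0,0],"turn": [0,0,0]},{"dp": [0,0,0],"turn": [0,0,0]}]}}

```text
clock: 16.32
eef_pos: [467.4, -149.2, 113.1]
eef_rot: [-1.569, 0.003, 0.131]
wrist_force: [-0.7, 0.5, -1.0]
finger_gap: 35.8
```

```bash
python3 -c "
from h import *
go(469,-148.5,37,7.6)"
```

```text
t 16.32 pos [ 467.4 -149.2  113.1] yaw 7.48 gap 35.8 F [-0.7  0.5 -1. ]
-> dp [ 1.9 76.1  0.3] turn [-0.1  -0.12 -0.18]
```

>>> {"api": "servo_tool", "payload": {"commands": [{"dp": [2,15,0],"turn": [0,0,0]},{"dp": [2,35,0],"turn": [0,0,0]},{"dp": [2,55,0],"turn": [0,0,0]},{"dp": [2,68,0],"turn": [0,0,0]},{"dp": [2,75,0],"turn": [0,0,0]}]}}

```text
clock: 16.73
eef_pos: [468.4, -147.5, 36.4]
eef_rot: [-1.568, 0.005, 0.132]
wrist_force: [-0.1, -0.2, -0.7]
finger_gap: 35.8
```

>>> {"api": "servo_tool", "payload": {"commands": [{"dp": [0,0,0],"turn": [0,0,0]},{"dp": [0,0,0],"turn": [0,0,0]},{"dp": [0,0,0],"turn": [0,0,0]}]}}

```text
clock: 16.98
eef_pos: [468.7, -147.0, 36.8]
eef_rot: [-1.568, 0.005, 0.133]
wrist_force: [0.6, -0.1, -0.6]
finger_gap: 36.0
```

>>> {"api": "servo_tool", "payload": {"commands": [{"dp": [0,0.5,0],"turn": [0,0,0]},{"dp": [0,0.5,0],"turn": [0,0,0]},{"dp": [0,0.5,0],"turn": [0,0,0]},{"dp": [0,0.5,0],"turn": [0,0,0]},{"dp": [0,0.5,0],"turn": [0,0,0]}], "grip": -0.4}}

```text
clock: 17.4
eef_pos: [468.7, -147.1, 36.5]
eef_rot: [-1.568, 0.005, 0.133]
wrist_force: [0.4, -0.2, 0.7]
finger_gap: 64.3
```

>>> {"api": "servo_tool", "payload": {"commands": [{"dp": [0,0,0],"turn": [0,0,0]},{"dp": [0,-20,0],"turn": [0,0,0]},{"dp": [0,-50,0],"turn": [0,0,0]},{"dp": [0,-85,0],"turn": [0,0,0]},{"dp": [0,-103,0],"turn": [0,0,0]}]}}

```text
clock: 17.82
eef_pos: [470.0, -147.6, 143.0]
eef_rot: [-1.57, 0.002, 0.133]
wrist_force: [-0.5, -0.2, 0.5]
finger_gap: 65.9
```

```bash
python3 -c "
from h import *
from cell import manip
go(497,315.5,138,5.2)
c=manip.camera('wrist');cv2.imwrite('pics/w7.png',c['img'][:,:,::-1])
"
```

```text
t 17.82 pos [ 470.  -147.6  143. ] yaw 7.6 gap 65.9 F [-0.5 -0.2  0.5]
-> dp [ 88.    5.3 455.5] turn [-0.06  2.4  -0.09]
```

View pics/w7.png

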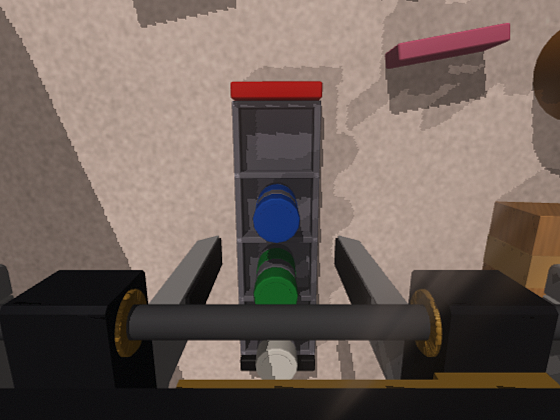

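Blue (277,213), green (277,280) and white (276,362) all stand in their pockets. Yellow is last.

>>> {"api": "servo_tool", "payload": {"commands": [{"dp": [4,0,22],"turn": [0,0.2,0]},{"dp": [12,0,60],"turn": [0,0.5,0]},{"dp": [19,1,98],"turn": [0,0.8,0]},{"dp": [27,1,137],"turn": [0,1,0]},{"dp": [34,1,175],"turn": [0,1.2,0]}]}}

```text
clock: 18.28
eef_pos: [481.4, 31.7, 144.0]
eef_rot: [-1.571, -0.002, 0.111]
wrist_force: [0.3, -0.3, -0.7]
finger_gap: 65.5
```

```bash
python3 -c "
from h import *
go(497,315.5,138,5.2)"
```

```text
t 18.28 pos [481.4  31.7 144. ] yaw 6.36 gap 65.5 F [ 0.3 -0.3 -0.7]
-> dp [ 47.    5.9 280.3] turn [0.04 1.16 0.1 ]
```

>>> {"api": "servo_tool", "payload": {"commands": [{"dp": [7,0,39],"turn": [0,0.2,0]},{"dp": [13,1,78],"turn": [0,0.5,0]},{"dp": [20,1,117],"turn": [0,0.8,0]},{"dp": [27,2,156],"turn": [0,1,0]},{"dp": [33,2,195],"turn": [0,1.1,0.1]}]}}

```text
clock: 18.7
eef_pos: [492.2, 231.2, 141.6]
eef_rot: [-1.571, 0.0, 0.091]
wrist_force: [0.3, -0.8, 0.1]
finger_gap: 65.7
```

```bash
python3 -c "
from h import *
go(497,315.5,138,5.2)"
```

```text
t 18.7 pos [492.2 231.2 141.6] yaw 5.24 gap 65.7 F [ 0.3 -0.8  0.1]
-> dp [12.5  3.5 83.5] turn [ 0.04  0.04 -0.01]
```

>>> {"api": "servo_tool", "payload": {"commands": [{"dp": [5,1,33],"turn": [0,0,0]},{"dp": [9,2,60],"turn": [0,0,0]},{"dp": [12,3,77],"turn": [0,0,0]},{"dp": [13,3,83],"turn": [0,0,0]},{"dp": [13,3,83],"turn": [0,0,0]}]}}

```text
clock: 19.12
eef_pos: [497.2, 315.7, 137.9]
eef_rot: [-1.572, 0.001, 0.093]
wrist_force: [2.0, 1.1, -0.1]
finger_gap: 65.8
```

```bash
python3 -c "
from h import *
from cell import manip
s=manip.read_state();c=manip.camera('wrist');w=wcam(s,c)
cv2.imwrite('pics/w8.png',c['img'][:,:,::-1])
print(proj(w,[[497,315.5,114]]))
go(497,315.5,65,5.2)"
```

```text
[[278.42652402 235.92636131]]
t 19.17 pos [497.4 314.7 138.1] yaw 5.27 gap 65.5 F [-0. -1. -0.]
-> dp [-0.3 73.1  0.9] turn [ 0.06  0.07 -0.04]
```

View pics/w8.png

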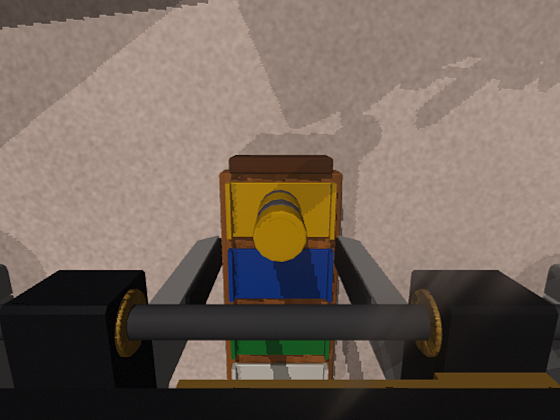

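The yellow cap is at (280,236), centred.

>>> {"api": "servo_tool", "payload": {"commands": [{"dp": [0,20,1],"turn": [0,0,0]},{"dp": [0,42,1],"turn": [0,0,0]},{"dp": [0,62,1],"turn": [0,0,0]},{"dp": [0,72.5,1],"turn": [0,0,0]},{"dp": [0,72.5,1],"turn": [0,0,0]}]}}

```text
clock: 19.58
eef_pos: [496.6, 313.9, 63.7]
eef_rot: [-1.573, 0.004, 0.091]
wrist_force: [0.3, 0.1, -0.4]
finger_gap: 65.6
```

>>> {"api": "servo_tool", "payload": {"commands": [{"dp": [0,0,0],"turn": [0,0,0]},{"dp": [0,0,0],"turn": [0,0,0]},{"dp": [0,0,0],"turn": [0,0,0]},{"dp": [0,0,0],"turn": [0,0,0]},{"dp": [0,0,0],"turn": [0,0,0]}], "grip": 1}}

```text
clock: 20.0
eef_pos: [496.9, 314.1, 64.4]
eef_rot: [-1.573, 0.003, 0.091]
wrist_force: [-0.3, -0.3, 1.9]
finger_gap: 35.5
```

>>> {"api": "servo_tool", "payload": {"commands": [{"dp": [0,0,0],"turn": [0,0,0]},{"dp": [0,0,0],"turn": [0,0,0]}]}}

```text
clock: 20.17
eef_pos: [497.0, 314.2, 64.7]
eef_rot: [-1.573, 0.002, 0.091]
wrist_force: [-0.3, 0.2, -1.1]
finger_gap: 35.8
```

>>> {"api": "servo_tool", "payload": {"commands": [{"dp": [0,-8,0],"turn": [0,0,0]},{"dp": [0,-25,0],"turn": [0,0,0]},{"dp": [0,-45,0],"turn": [0,0,0]},{"dp": [0,-60,0],"turn": [0,0,0]},{"dp": [0,-62,0],"turn": [0,0,0]}]}}

```text
clock: 20.58
eef_pos: [498.1, 314.9, 130.1]
eef_rot: [-1.571, -0.002, 0.091]
wrist_force: [0.3, 0.9, -0.5]
finger_gap: 35.6
```

```bash
python3 -c "
from h import *
go(460.5,-87,115,7.6)"
```

```text
t 20.58 pos [498.1 314.9 130.1] yaw 5.21 gap 35.6 F [ 0.3  0.9 -0.5]
-> dp [ -74.    15.  -396.9] turn [ 0.01 -2.39  0.1 ]
```

>>> {"api": "servo_tool", "payload": {"commands": [{"dp": [-2,0,-10],"turn": [0,0,0]},{"dp": [-5.5,1,-30],"turn": [0,-0.3,0]},{"dp": [-11,2,-58],"turn": [0,-0.5,0]},{"dp": [-17,3,-90],"turn": [0,-0.8,0]},{"dp": [-23,4,-122],"turn": [0,-1,0]}]}}

```text
clock: 21.0
eef_pos: [485.2, 189.5, 124.9]
eef_rot: [-1.571, -0.0, 0.109]
wrist_force: [0.7, 0.2, -0.8]
finger_gap: 35.7
```

```bash
python3 -c "
from h import *
go(460.5,-87,115,7.6)"
```

```text
t 21.0 pos [485.2 189.5 124.9] yaw 6.27 gap 35.7 F [ 0.7  0.2 -0.8]
-> dp [ -54.7   10.  -272.2] turn [ 0.03 -1.33  0.  ]
```

>>> {"api": "servo_tool", "payload": {"commands": [{"dp": [-6,1,-32],"turn": [0,-0.2,0]},{"dp": [-13,2,-64],"turn": [0,-0.4,0]},{"dp": [-19,3,-97],"turn": [0,-0.6,0]},{"dp": [-26,4,-130],"turn": [0,-0.9,0]},{"dp": [-32,5,-162],"turn": [0,-1.2,0]}]}}

```text
clock: 21.42
eef_pos: [469.7, 23.0, 119.1]
eef_rot: [-1.571, 0.001, 0.131]
wrist_force: [0.6, -0.3, -1.0]
finger_gap: 35.6
```

```bash
python3 -c "
from h import *
go(460.5,-87,115,7.6)"
```

```text
t 21.42 pos [469.7  23.  119.1] yaw 7.48 gap 35.6 F [ 0.6 -0.3 -1. ]
-> dp [ -23.4    4.2 -107.8] turn [ 0.03 -0.12 -0.07]
```

>>> {"api": "servo_tool", "payload": {"commands": [{"dp": [-6,1,-31],"turn": [0,0,0]},{"dp": [-13,2,-60],"turn": [0,-0.1,0]},{"dp": [-18,3,-85],"turn": [0,-0.1,0]},{"dp": [-22,4,-100],"turn": [0,-0.1,0]},{"dp": [-22.5,4,-107],"turn": [0,-0.1,0]}]}}

```text
clock: 21.83
eef_pos: [460.0, -88.0, 114.2]
eef_rot: [-1.571, 0.003, 0.13]
wrist_force: [0.2, 0.5, -0.1]
finger_gap: 35.7
```

>>> {"api": "servo_tool", "payload": {"commands": [{"dp": [0,0,0],"turn": [0,0,0]},{"dp": [0,0,0],"turn": [0,0,0]}]}}

```text
clock: 22.0
eef_pos: [459.5, -87.9, 113.7]
eef_rot: [-1.57, 0.004, 0.129]
wrist_force: [0.1, 1.1, -0.3]
finger_gap: 35.8
```

```bash
python3 -c "
from h import *
go(461,-87,37,7.6)"
```

```text
t 22.0 pos [459.5 -87.9 113.7] yaw 7.42 gap 35.8 F [ 0.1  1.1 -0.3]
-> dp [ 1.9 76.7  0.7] turn [-0.02 -0.18 -0.21]
```

>>> {"api": "servo_tool", "payload": {"commands": [{"dp": [2,15,0],"turn": [0,0,0]},{"dp": [2,35,0],"turn": [0,0,0]},{"dp": [2,55,0],"turn": [0,0,0]},{"dp": [2,68,0],"turn": [0,0,0]},{"dp": [2,75.5,0],"turn": [0,0,0]}]}}

```text
clock: 22.42
eef_pos: [460.4, -86.4, 36.6]
eef_rot: [-1.569, 0.006, 0.131]
wrist_force: [-0.0, 0.3, -1.1]
finger_gap: 35.6
```

>>> {"api": "servo_tool", "payload": {"commands": [{"dp": [0,0,0],"turn": [0,0,0]},{"dp": [0,0,0],"turn": [0,0,0]},{"dp": [0,0,0],"turn": [0,0,0]}]}}

```text
clock: 22.67
eef_pos: [460.7, -86.0, 36.9]
eef_rot: [-1.57, 0.005, 0.131]
wrist_force: [0.7, -1.4, -0.7]
finger_gap: 35.6
```

>>> {"api": "servo_tool", "payload": {"commands": [{"dp": [0,0.5,0],"turn": [0,0,0]},{"dp": [0,0.5,0],"turn": [0,0,0]},{"dp": [0,0.5,0],"turn": [0,0,0]},{"dp": [0,0.5,0],"turn": [0,0,0]},{"dp": [0,0.5,0],"turn": [0,0,0]}], "grip": -0.4}}

```text
clock: 23.08
eef_pos: [460.7, -86.0, 36.6]
eef_rot: [-1.57, 0.005, 0.131]
wrist_force: [-0.4, 0.0, 0.1]
finger_gap: 64.1
```

>>> {"api": "servo_tool", "payload": {"commands": [{"dp": [0,0,0],"turn": [0,0,0]},{"dp": [0,-20,0],"turn": [0,0,0]},{"dp": [0,-50,0],"turn": [0,0,0]},{"dp": [0,-85,0],"turn": [0,0,0]},{"dp": [0,-103,0],"turn": [0,0,0]}]}}

```text
clock: 23.5
eef_pos: [462.1, -86.2, 143.0]
eef_rot: [-1.571, 0.002, 0.131]
wrist_force: [-0.2, 0.5, 0.3]
finger_gap: 65.7
```

>>> {"api": "servo_tool", "payload": {"commands": [{"dp": [0,-10,30],"turn": [0,0,0]},{"dp": [0,-20,65],"turn": [0,0,0]},{"dp": [0,-30,100],"turn": [0,0,0]},{"dp": [0,-40,135],"turn": [0,0,0]},{"dp": [0,-50,170],"turn": [0,0,0]}]}}

```text
clock: 23.92
eef_pos: [439.3, 83.7, 193.7]
eef_rot: [-1.571, 0.002, 0.131]
wrist_force: [0.4, 0.1, 0.1]
finger_gap: 65.9
```

>>> {"api": "servo_tool", "payload": {"commands": [{"dp": [0,0,30],"turn": [0,0,0]},{"dp": [0,0,60],"turn": [0,0,0]},{"dp": [0,0,80],"turn": [0,0,0]},{"dp": [0,0,90],"turn": [0,0,0]},{"dp": [0,0,90],"turn": [0,0,0]}]}}

```text
clock: 24.33
eef_pos: [427.3, 174.2, 193.6]
eef_rot: [-1.571, 0.002, 0.133]
wrist_force: [0.1, -0.7, 0.1]
finger_gap: 65.7
```

```bash
python3 -c "
from h import *
from cell import manip
go(460,200,190,7.6)
c=manip.camera('top');cv2.imwrite('pics/t9.png',c['img'][:,:,::-1]);np.savez('top9.npz',**c)
v,u=np.mgrid[0:420,0:560]; d=c['depth']
W=((np.stack([u*d,v*d,d],-1).reshape(-1,3)@np.linalg.inv(c['K']).T-c['t'])@c['R']).reshape(420,560,3)
z=W[...,2]; m=(z>79)&(z<95); m[:200]=0;m[290:]=0;m[:,:270]=0;m[:,430:]=0
n,l,s,ce=cv2.connectedComponentsWithStats(m.astype(np.uint8))
cen=np.array([472.3,-178.3]);dy=np.array([-.1323,.9914]);dx=np.array([.9914,.1323])
for i in range(1,n):
  if s[i,4]>40:
    p=ray(c,ce[i],86)[0]; q=p[:2]-cen; print(s[i,4],ce[i].round(1),c['img'][int(ce[i][1]),int(ce[i][0])],'tray x',(q@dx).round(1),'y',(q@dy).round(1),'top z',np.percentile(W[l==i][:,2],60).round(1))
"
```

```text
t 24.33 pos [427.3 174.2 193.6] yaw 7.62 gap 65.7 F [ 0.1 -0.7  0.1]
-> dp [35.8  3.5 21.3] turn [-0.    0.02 -0.1 ]
268 [401.3 242.8] [112 111 106] tray x -0.1 y -91.4 top z 85.5
264 [368.5 246.8] [ 8 68 26] tray x -0.7 y -26.8 top z 85.6
259 [336.6 250.2] [ 12  58 126] tray x -0.1 y 35.8 top z 85.8
261 [305.2 253.7] [108  86   0] tray x 0.1 y 97.3 top z 85.7
```

View pics/t9.png

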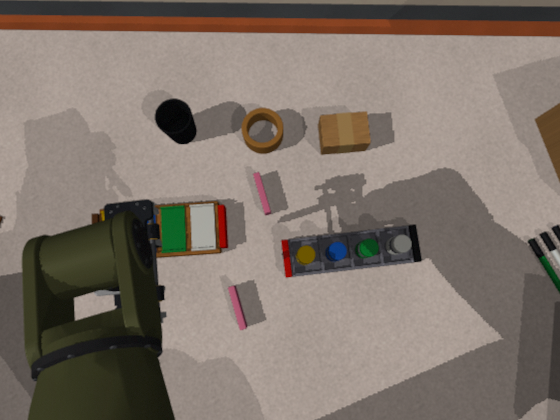

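All four stand within about 5 mm of their pocket centres (limits: 15 mm along the row, 18 mm across). Tops are at about 86 mm, so they rest on the pocket floors. The arm is clear, and the tape (262,130), carton (344,133) and cup (177,122) haven't moved.

```bash
python3 -c "
from cell import manip
print(manip.read_state()['qd'].round(3)); print(manip.sign_off())"
```

```text
[-0.035 -0.005  0.004 -0.002 -0.001 -0.016]
the job is handed in; nothing more can be done
None
```

All four canisters are in the tray in reverse order, and I handed the job in just after 24 s of the 112 s allowed. Counted from the tray's black end, they stand white, green, blue, yellow, matching white nearest the rack's red end.

- **Position:** the last top-camera check put them at tray y of about -91, -27, 36 and 97 mm, against pocket centres of -93, -31, 31 and 93. Across the row they were within 1 mm.
- **Height:** the tops measured about 86 mm, which fits canisters standing on the pocket floors.
- **Not touched:** the tape, carton, cup and pink look-alikes show at their starting pixels in the last picture.
- **Disagreements:** the wrist and top cameras differed by 1–2 mm, which is within calibration. No check failed, but the sign-off reports no verdict.

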